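# Roll the fallen tin onto the rubber mat

## Robot

A 6-joint arm with a two-finger parallel gripper is mounted at the origin on a cart in front of the work surface, level with it; the furniture and walls round the work are solid. World frame = base frame: x ahead of the robot, y to its left, z up, the work surface at z = 0. Lengths are in m, angles in rad, forces in N, time in s.
With the tool pointing down it reaches from about 0.35 to 0.975 m from the base axis. Payload 4.9 kg.
Tool frame: the origin (TCP) lies midway between the tips of the shut fingers; the grasp point (between the pads) lies 19 mm behind it; z points along the fingers, y is the direction in which the jaws open and shut (so a half turn about z gives the same grasp; the last joint's range is limited). The gripper opens to 85 mm and grips with 20 to 120 N. Pads are 22 mm wide; open, the fingers measure 114 mm over their backs; the gripper's body (76 mm by 85 mm) begins 54 mm behind the grasp point. The pads swing forward as they close: fully open they stand 13 mm farther back than shut.
Start: joints at [1.207, 0.053, 1.613, -0, 1.476, -0.119], TCP at [0.151, 0.606, 0.231] pointing down, gripper open.
Joint ranges: [-3.01, 3.01], [-1.01, 2.22], [0.06, 2.58], [-1.02, 4.17], [0.09, 2.62], [-3.14, 3.14]. Speed limits (rad/s): [2.57, 2.57, 3.14, 3.14, 3.14, 3.14].

## Interface

Orientations are given as a unit quaternion [w, x, y, z].
In Python, from plant import state, grab_frame, camera_params, job_done, boxes_of gives the robot as it stands.
- The arm moves only by the tool step_arm, never from a script. Its argument "steps" is a list of rows, each a list of 4 numbers: the shift along the tool's x, y, z in mm, then the turn about the tool's z in degrees. A call has 1 to 8 rows; each row shifts and turns the pose as measured when the row begins, along the tool's axes as they then stand; what a row does not reach is not made up. A row lasts 1/10 s, in which the tool goes at most 50 mm and 8.59 degrees, less where a joint would pass 70% of its speed; a pose out of reach is approached as far as the arm can. A call is refused whole if a number of a shift passes 50 or a number of a turn 8.59, either way. A call with a gripper value outside its range is refused whole. "claw" is the opening in per cent of the stroke, from 0 (shut) to 100 (fully open), set as the call begins (left out, the last holds). The fingers move at their own pace and stop on an object; the grip force is fixed at half the most. Time passes only in rows, so rows that do not move let the fingers close. It gives the time, the measured TCP pose, the force and the opening at its end, in the units of the state.
- state(): the state, without advancing time (a new reading comes with each control period).
- grab_frame(name): name is "scene" or "top"; returns (picture, depth): 480x640x3 uint8, red, green, blue; 480x640 float32, m along the optical axis (not along the pixel's ray), 0 where there is no reading.
- camera_params(name): a dict with "mtx" (3x3 intrinsics, pixels), "extrinsics" (4x4, takes a point from camera to world coordinates). Camera axes: x right, y down, z forward; pixel columns grow to the right and rows downward; lengths in m; the calibration is good to about 2 mm. A picture is of the moment at which its call begins. camera_params takes no time and is no camera call.
- job_done(): hands the job in, once; it reports no verdict.
Trained networks look in the newest picture that a camera, given by its name, has taken for a name from the list of things; names that differ only in an ending like _2 or _b are one class to them, and where a whole thing is asked for, a point or a joint stands for the part that bears it (a point fixed in the world has none). Each returns a list of dicts, best first, with "p" (0 to 1); they miss things now and then, are a little off and sometimes report something else, mostly with a low value. They report only what shows in the picture. A call takes as long as a camera call. They do not tell look-alikes from the thing itself.
- boxes_of(camera, label): "box" ([left, top, width, height] in pixels, round what is visible of it).
The state is a dict: "time": time; "joint_pos": joint angles; "joint_vel": joint speeds; "joint_efforts": joint torques, N m; "tool_pos": TCP position; "tool_rot": TCP orientation; "contact_force": force on the tool from outside, world axes, zero at the start; "ft_torque": the same for the moment, N m; "gripper_width": opening from 0.0 (shut) to 1.0 (fully open).
Only numpy, scipy, OpenCV 4.12 (cv2) and the standard library are available. Lean on these libraries where they do the work, as an engineer would, in place of code of your own. Each camera call takes 0.05 s, during which the arm holds its last target. There are 200 camera calls.

## Task

The tall tin has fallen on its side; with your fingertips on top of it, roll it (do not slide it) across the worktop onto the black rubber mat and bring it to rest on the orange stripe, lying lengthwise along the stripe, then take your hand away. Touch only the upper half of the tin, never pinch, lift or stand it up, and leave the jam jar, the salt shaker and the flat tin where they are.

Things in the scene. Friction and masses are not known exactly. Their poses are not given: they have to be found in the camera images.
- tin_mid (a point): centre of the fallen tall tin (gold lid, pale green label): a true cylinder 75.4 mm in diameter, 110 mm long, 0.35 to 0.7 kg. z axis: its length, level, nearly parallel to the mat's x; x axis: a radius, straight down at the start, turning as it rolls. It starts on the worktop 115 to 185 mm from the mat's middle, to either side along the mat's y; rolls easily, coasts a few cm if let go moving.
- mat_mid (a point): middle of the top face of the fixed black rubber mat: 150 mm along its x axis, 120 mm along its y axis, 2 mm thick; flat within 40 mm of the middle in y, then bevelled, falling to nothing at 60 mm, so that the tin rolls up onto it; z up. Let go on a bevel, the tin rolls back down, up to 0.1 m. A flush orange stripe 40 mm wide (20 mm to either side of the middle) runs along its x axis.
- jam_jar_mid (a point): centre (half-way up) of the small jam jar with a white lid, 64 mm in diameter, 87 mm high, standing loose on the side of the mat opposite to the tin; z up
- salt_shaker_mid (a point): centre (half-way up) of the grey salt shaker, 44 mm in diameter, 90 mm high, standing loose behind the mat, past its +x end; z up
- tuna_tin_mid (a point): centre (half-way up) of the flat green tin, 86 mm in diameter, 40 mm high, standing loose behind the mat, past its +x end; z up
There are look-alikes about, which are no part of the job. Leave any purple or red look-alike of the part that bears tin_mid alone.

How it is judged:
By the outcome, as a careful person would: the job done as asked, in the order asked, and still so for the second after the job is handed in, with the robot touching nothing.
It also fails if it takes over 69 s, if anything falls off the work surface, if the arm or the gripper's body presses on something with over 40 N, if the wrist force passes 120 N, or if a joint passes its speed limit or range.

## Working session

There is one attempt and no reset: what is moved stays moved. The work goes in short steps, Python scripts to look and compute and a tool call to move; the robot and the scene stay as the last step left them, time stands still between calls to the robot, and variables do not carry over. Pictures are saved under pics/ and viewed, about 8 in all and at most 12, crops included, and the job is handed in when it is done.

Besides the shell and the picture viewer there is one more tool, called after ">>>" in YAML: its name, and indented under it one key for each argument. step_arm: Moves the arm, as the interface text tells. Its arguments: {"type":"object","properties":{"steps":{"type":"array"},"claw":{"type":"number"}},"required":["steps"]}

```bash
mkdir -p pics; cat > h.py <<'E'
import numpy as np, cv2
from plant import *
def look(n,save=None):
    im,d=grab_frame(n); 
    if save: cv2.imwrite('pics/'+save,im[:,:,::-1])
    return im,d
def cloud(n,d):
    c=camera_params(n);K=np.array(c['mtx']);T=np.array(c['extrinsics'])
    v,u=np.mgrid[:480,:640]
    P=np.stack([(u-K[0,2])/K[0,0]*d,(v-K[1,2])/K[1,1]*d,d],-1)
    W=P@T[:3,:3].T+T[:3,3]; W[d<=0]=np.nan
    return W
E
python3 - <<'E'
from h import *
s=state();print(s['time'],s['tool_pos'],s['tool_rot'],s['contact_force'])
for n in('scene','top'):
    im,d=look(n,n+'1.png');W=cloud(n,d)
    print(n,np.round(np.array(camera_params(n)['extrinsics']),2).tolist())
    for l in('tin_mid','mat_mid','jam_jar_mid','salt_shaker_mid','tuna_tin_mid'):
        for b in boxes_of(n,l)[:4]:
            x,y,w,h=map(int,b['box']);
            m=np.nanmedian(W[y+h//3:y+2*h//3+1,x+w//3:x+2*w//3+1].reshape(-1,3),0)
            print(n,l,round(b['p'],2),(x,y,w,h),m.round(3))
a=cv2.imread('pics/scene1.png');b=cv2.imread('pics/top1.png')
E
```

```text
0.0 [0.15122886 0.60577539 0.23005417] [-2.58834375e-04  1.22082090e-01  9.92519456e-01 -1.01289709e-03] [-1.02117884  0.64167345 -0.31708696]
scene [[0.68, -0.41, 0.61, -0.17], [-0.73, -0.37, 0.58, -0.65], [-0.01, -0.84, -0.55, 0.66], [0.0, 0.0, 0.0, 1.0]]
scene tin_mid 0.94 (283, 174, 49, 44) [0.592 0.117 0.065]
scene tin_mid 0.93 (423, 243, 67, 61) [ 0.561 -0.316  0.067]
scene tin_mid 0.6 (375, 316, 72, 53) [ 0.355 -0.354  0.064]
scene tin_mid 0.59 (159, 211, 53, 36) [0.307 0.223 0.057]
scene mat_mid 0.86 (292, 243, 76, 52) [ 0.469 -0.07   0.002]
scene jam_jar_mid 0.94 (250, 202, 29, 47) [0.43  0.093 0.063]
scene salt_shaker_mid 0.8 (390, 226, 17, 40) [ 0.576 -0.172  0.056]
scene tuna_tin_mid 0.59 (347, 203, 32, 35) [ 0.629 -0.031  0.037]
top [[0.02, -0.98, 0.21, 0.28], [-1.0, -0.02, 0.01, -0.01], [-0.0, -0.21, -0.98, 1.1], [0.0, 0.0, 0.0, 1.0]]
top tin_mid 0.95 (237, 155, 42, 63) [0.615 0.14  0.074]
top tin_mid 0.94 (377, 233, 44, 51) [ 0.457 -0.176  0.074]
top tin_mid 0.9 (417, 180, 62, 47) [ 0.585 -0.288  0.072]
top tin_mid 0.69 (178, 288, 55, 57) [0.322 0.24  0.074]
top mat_mid 0.84 (315, 216, 59, 69) [ 0.484 -0.059  0.004]
top jam_jar_mid 0.83 (252, 244, 29, 33) [0.444 0.113 0.088]
top salt_shaker_mid 0.88 (380, 191, 20, 22) [ 0.583 -0.156  0.082]
top tuna_tin_mid 0.88 (310, 163, 34, 45) [ 0.632 -0.015  0.038]
top tuna_tin_mid 0.53 (378, 192, 22, 24) [ 0.581 -0.155  0.069]
```

View pics/top1.png

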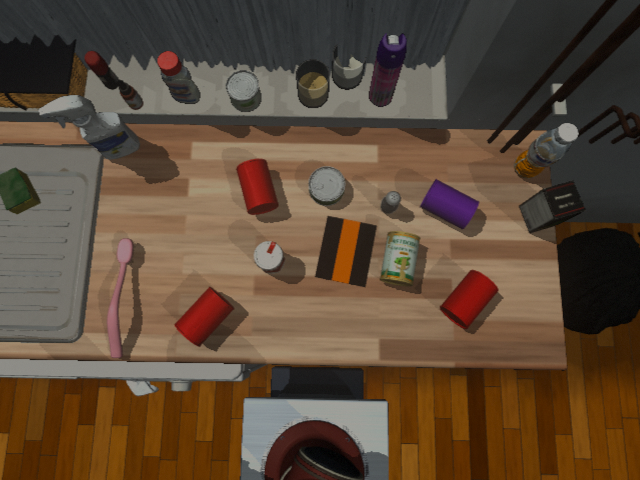

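View pics/scene1.png

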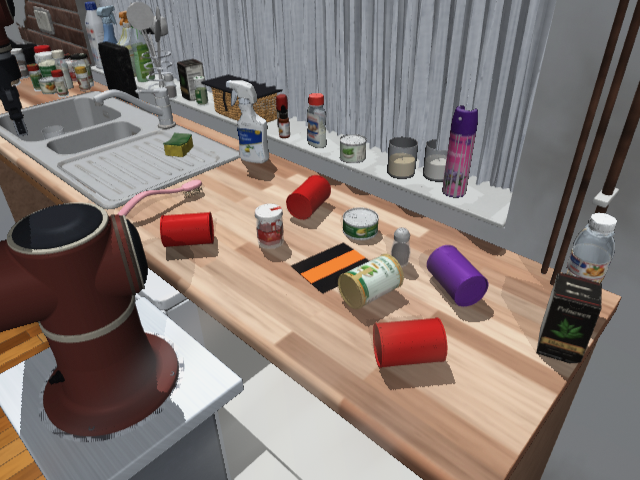

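The top picture shows five candidates for the tin: red ones at (257,186), (204,317) and (469,300), a purple one at (450,204), and the gold-lidded, pale green one at (400,258). I choose the last. The mat is at (346,251) with the jar on its left.

```bash
cat >> h.py <<'E'
def meas(n='top',save=None):
    im,d=look(n,save);W=cloud(n,d);hsv=cv2.cvtColor(im,cv2.COLOR_RGB2HSV)
    c=camera_params(n);K=np.array(c['mtx']);T=np.array(c['extrinsics'])
    return im,d,W,hsv,K,T
def plane(uv,K,T,z):
    r=np.c_[(uv[:,0]-K[0,2])/K[0,0],(uv[:,1]-K[1,2])/K[1,1],np.ones(len(uv))]@T[:3,:3].T
    return T[:3,3]+r*((z-T[2,3])/r[:,2])[:,None]
E
python3 - <<'E'
from h import *
from scipy.optimize import least_squares
for n,roi in(('top',(225,300,370,430)),('scene',(235,320,325,415))):
    im,d,W,hsv,K,T=meas(n)
    H,S,V=cv2.split(hsv)
    org=((H>8)&(H<18)&(S>220)&(V>150)&(np.abs(W[...,2])<.012)&(np.hypot(W[...,0]-.48,W[...,1]+.06)<.12)).astype(np.uint8)
    v,u=np.nonzero(org);r=cv2.minAreaRect(plane(np.c_[u,v].astype(float),K,T,.002)[:,:2].astype(np.float32)*1000)
    print(n,'stripe',len(u),r)
    blk=((V<75)&(np.abs(W[...,2])<.012)&(np.hypot(W[...,0]-.48,W[...,1]+.06)<.12)).astype(np.uint8)|org
    v,u=np.nonzero(blk);print('mat',cv2.minAreaRect(plane(np.c_[u,v].astype(float),K,T,.002)[:,:2].astype(np.float32)*1000))
    m=(W[...,2]>.012)&(np.abs(W[...,0]-.46)<.085)&(np.abs(W[...,1]+.18)<.07)
    m&=~((W[...,0]>.53)&(W[...,1]>-.19)) 
    P=W[m];print('tin pts',len(P),P.min(0).round(3),P.max(0).round(3))
    # fit cylinder side r=37.7, axis level: params x? use y0,z0,yaw at x=.46
    R=.0377
    def f(p):
        a=np.array([np.cos(p[2]),np.sin(p[2])]);q=P[:,:2]-[.46,p[0]]
        lat=q@[-a[1],a[0]];ax=q@a
        return np.hypot(lat,P[:,2]-p[1])-R
    # exclude end faces by robust loss
    s=least_squares(f,[-.18,.038,0],loss='soft_l1',f_scale=.001)
    p=s.x;a=np.array([np.cos(p[2]),np.sin(p[2])]);ax=(P[:,:2]-[.46,p[0]])@a
    lo,hi=np.percentile(ax,[.5,99.5]);print('fit',p.round(4),'deg',np.degrees(p[2]),'ax',lo,hi,'mid',np.array([.46,p[0]])+a*(lo+hi)/2)
    ys,xs=np.nonzero(m)
    if n=='top': cv2.imwrite('pics/crop.png',cv2.resize(im[180:300,300:440,::-1],None,fx=5,fy=5))
E
```

```text
top stripe 942 ((485.0335388183594, -63.60930633544922), (36.09273910522461, 147.61326599121094), 79.52191925048828)
mat ((484.7767028808594, -66.19214630126953), (201.676513671875, 156.41595458984375), 83.74345397949219)
tin pts 1691 [ 0.402 -0.23   0.013] [ 0.522 -0.139  0.081]
fit [-0.1845  0.0377 -0.1787] deg -10.238121643212192 ax -0.052420610995706794 0.05664360725367212 mid [ 0.46207788 -0.18491219]
scene stripe 0 ((0.0, 0.0), (0.0, 0.0), 0.0)
mat ((503.35577392578125, -66.45550537109375), (116.79248809814453, 199.83665466308594), 85.13005828857422)
tin pts 2232 [ 0.4   -0.233  0.012] [ 0.519 -0.142  0.077]
fit [-0.1855  0.0368 -0.1741] deg -9.974948352832094 ax -0.05334869478719785 0.05599291812542127 mid [ 0.46130213 -0.18576566]
```

View pics/crop.png

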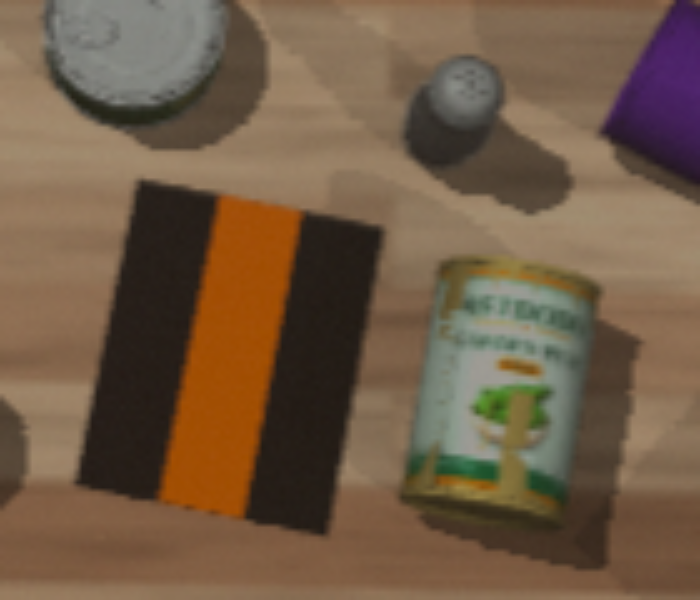

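The crop confirms the tin with the gold rim and green label, at about (500,390) in the crop. Mat middle is (0.485,-0.064), axis -10.5°. The tin is at (0.462,-0.185), axis -10.1°, which is 124 mm to the mat's -y side and well centred in x. I'll go over it with the jaws shut and along the rolling direction.

>>> step_arm:
  steps:
    - [-45,-35,0,-3.6]
    - [-45,-40,0,0]
    - [-45,-40,0,0]
    - [-40,-45,0,0]
    - [-35,-45,0,0]
    - [-35,-45,0,0]
    - [-30,-45,0,0]
    - [-30,-45,0,0]
  claw: 0

```text
time: 1.5
tool_pos: [0.3592, 0.2648, 0.2315]
tool_rot: [0.002, 0.083, 0.997, 0.002]
contact_force: [0.0, 0.4, 0.7]
gripper_width: -0.002
```

>>> step_arm:
  steps:
    - [-20,-48,0,0.7]
    - [-20,-48,0,0]
    - [-20,-48,5,0]
    - [-20,-48,5,0]
    - [-20,-48,5,0]
    - [-20,-48,5,0]
    - [-20,-48,5,0]
    - [-15,-45,5,0]

```text
time: 2.3
tool_pos: [0.4411, -0.1257, 0.2063]
tool_rot: [0.009, 0.09, 0.996, 0.002]
contact_force: [0.5, 0.3, 0.7]
gripper_width: 0.002
```

```bash
cat >> h.py <<'E'
MAT=np.array([.485,-.0636]);ANG=np.radians(-10.5)
MX=np.array([np.cos(ANG),np.sin(ANG)]);MY=np.array([-MX[1],MX[0]])
TIN=np.array([.4617,-.1853])
def togo(target,z):
    s=state();w,x,y,q=s['tool_rot'];p=s['tool_pos']
    from scipy.spatial.transform import Rotation as Ro
    R=Ro.from_quat([x,y,q,w]).as_matrix()
    e=np.r_[target,z]-p
    print('t',s['time'],'tcp mat xy',((p[:2]-MAT)@MX*1000).round(1),((p[:2]-MAT)@MY*1000).round(1),'z',p[2].round(4),'togo mm',(R.T@e*1000).round(1),'turn',round(np.degrees(np.arctan2(R[1,1],R[0,1])-np.arctan2(MY[1],MY[0])),2),'tilt',R[:,2].round(3))
E
python3 -c "
from h import *
togo(TIN-.024*MY,.09)"
```

```text
t 2.3 tcp mat xy -31.9 -69.1 z 0.2063 togo mm [-28.8 -79.6 116.4] turn 0.21 tilt [ 0.019  0.002 -1.   ]
```

>>> step_arm:
  steps:
    - [-10,-28,15,0]
    - [-10,-28,20,0]
    - [-8,-20,20,0]
    - [0,-4,20,0]
    - [0,0,20,0]
    - [0,0,15,0]
    - [0,0,0,0]

```text
time: 3.0
tool_pos: [0.4571, -0.2216, 0.0946]
tool_rot: [0.011, 0.096, 0.995, 0.0]
contact_force: [-1.0, 0.3, -0.2]
gripper_width: -0.002
```

```bash
python3 -c "
from h import *
togo(TIN-.024*MY,.0755);look('scene','s2.png')"
```

```text
t 3.0 tcp mat xy 1.3 -160.5 z 0.0946 togo mm [ 2.6 12.5 19.1] turn -0.49 tilt [ 0.023 -0.001 -1.   ]
```

```bash
python3 -c "
import cv2;a=cv2.imread('pics/s2.png');cv2.imwrite('pics/s2c.png',cv2.resize(a[160:340,260:480],None,fx=3.3,fy=3.3))"
```

```text
(no output)
```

View pics/s2c.png

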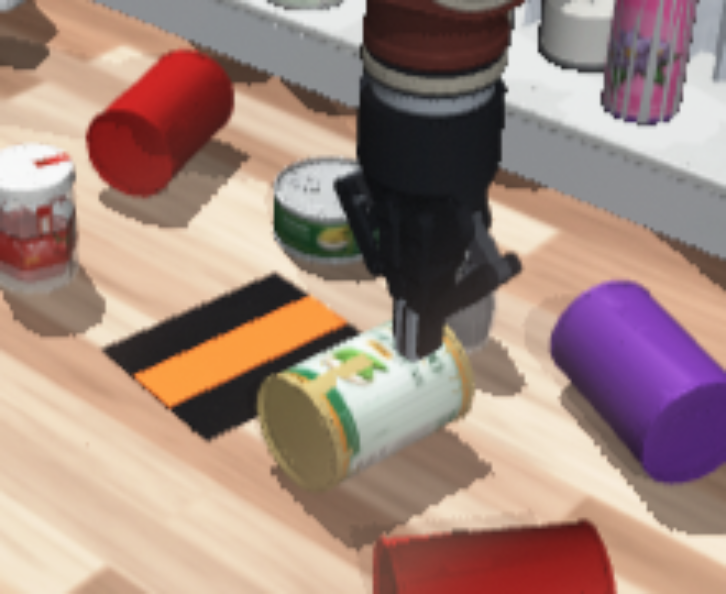

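Crop: the fingertips hang shut, over the tin's far side, at about (420,345). Now a gentle approach to contact.

>>> step_arm:
  steps:
    - [0,13,7,0]
    - [2,4,6,0]
    - [0,0,3,0]
    - [0,0,2,0]

```text
time: 3.45
tool_pos: [0.4619, -0.2039, 0.0805]
tool_rot: [0.015, 0.095, 0.995, -0.001]
contact_force: [-0.6, 0.1, 0.3]
gripper_width: 0.004
```

```bash
python3 -c "
from h import *
togo(TIN-.024*MY,.0755)"
```

```text
t 3.45 tcp mat xy 2.8 -142.2 z 0.0805 togo mm [ 3.6 -5.8  4.8] turn -0.4 tilt [ 0.03  -0.006 -1.   ]
```

>>> step_arm:
  steps:
    - [2,-3,3,0]
    - [0,0,2.5,0]
    - [0,0,2,0]

```text
time: 3.75
tool_pos: [0.4599, -0.207, 0.0731]
tool_rot: [0.016, 0.095, 0.995, -0.002]
contact_force: [0.3, -0.2, 0.7]
gripper_width: 0.001
```

```bash
python3 -c "
from h import *
togo(TIN-.024*MY,.0755)"
```

```text
t 3.75 tcp mat xy 1.4 -145.6 z 0.0731 togo mm [ 2.1 -2.3 -2.4] turn -0.37 tilt [ 0.031 -0.007 -0.999]
```

>>> step_arm:
  steps:
    - [0,0,1.5,0]
    - [0,0,1.5,0]

```text
time: 3.95
tool_pos: [0.46, -0.208, 0.0709]
tool_rot: [0.016, 0.095, 0.995, -0.003]
contact_force: [-5.5, -1.6, 10.3]
gripper_width: 0.004
```

Contact came at z≈0.071 with about 10 N, about 27° behind the top. First stroke.

>>> step_arm:
  steps:
    - [0,3,0.8,0]
    - [0,5,0.3,0]
    - [0,5.7,0.5,0]
    - [0,5.8,0.8,0]

```text
time: 4.35
tool_pos: [0.4627, -0.193, 0.0738]
tool_rot: [0.013, 0.095, 0.995, -0.007]
contact_force: [-6.4, -0.3, 10.1]
gripper_width: 0.001
```

```bash
cat >> h.py <<'E'
def tin(n='top',guess=-.08,save=None):
    from scipy.optimize import least_squares
    im,d,W,hsv,K,T=meas(n,save)
    q=W[...,:2]-MAT;a=q@MX;b=q@MY;H,S,V=cv2.split(hsv)
    g=MAT+guess*MY
    m=(W[...,2]>.015)&(W[...,2]<.078)&(abs(a)<.075)&(abs(b-guess)<.05)&(V>60)
    a,b,z=a[m],b[m],W[...,2][m]
    f=lambda p:np.hypot(b-p[0]-p[2]*a,z-p[1])-.0377
    s=least_squares(f,[guess,.038,0],loss='cauchy',f_scale=.001).x
    print(n,len(a),'tin mat y %.1f z %.1f yaw %.2f deg  ax %.1f %.1f'%(s[0]*1e3,s[1]*1e3,-np.degrees(s[2]),*np.percentile(a*1e3,[1,99])))
E
python3 -c "
from h import *
togo(TIN,.0755);print(state()['contact_force']);tin('top',-.115);tin('scene',-.115)"
```

```text
t 4.35 tcp mat xy 1.7 -131.3 z 0.0738 togo mm [ 2.4  7.3 -1.8] turn -0.38 tilt [ 0.024 -0.015 -1.   ]
[-6.42578964 -0.28354893 10.07077954]
top 74 tin mat y -115.9 z 39.1 yaw 0.80 deg  ax -11.9 54.0
scene 1971 tin mat y -116.6 z 37.0 yaw -0.68 deg  ax -55.5 53.1
```

Finger went 14 mm and the tin 7.5 mm, which is true rolling. Continue.

>>> step_arm:
  steps:
    - [0,6,0.8,0]
    - [0,6,1,0]
    - [0,6,1.2,0]
    - [0,6,1.3,0]
    - [0,6,1.5,0]
    - [0,6,1.5,0]

```text
time: 5.05
tool_pos: [0.4684, -0.1604, 0.0752]
tool_rot: [0.008, 0.094, 0.995, -0.01]
contact_force: [-6.2, 1.0, 10.9]
gripper_width: -0.001
```

```bash
python3 -c "
from h import *
togo(TIN,.0755);print(state()['contact_force']);tin('scene',-.1)"
```

```text
t 5.05 tcp mat xy 1.4 -98.2 z 0.0752 togo mm [  1.9 -25.7   0.1] turn -0.33 tilt [ 0.015 -0.021 -1.   ]
[-6.15170894  0.96559595 10.90112541]
scene 2037 tin mat y -100.0 z 36.9 yaw -0.55 deg  ax -55.6 52.7
```

>>> step_arm:
  steps:
    - [0,6,1.5,0]
    - [0,6,1.6,0]
    - [0,6,1.8,0]
    - [0,6,2.1,0]
    - [0,5.5,2.3,0]
    - [0,4,2.2,0]
    - [0,2,1.6,0]
    - [0,0,1,0]

```text
time: 5.9
tool_pos: [0.4748, -0.1253, 0.0731]
tool_rot: [0.002, 0.094, 0.996, -0.01]
contact_force: [-3.6, 1.4, 6.6]
gripper_width: 0.001
```

```bash
python3 -c "
from h import *
togo(TIN,.0755);print(state()['contact_force']);tin('scene',-.083)"
```

```text
t 5.9 tcp mat xy 1.2 -62.5 z 0.0731 togo mm [  1.6 -61.4  -1.2] turn -0.29 tilt [ 0.003 -0.021 -1.   ]
[-3.61898671  1.39325688  6.57320473]
scene 2069 tin mat y -82.0 z 36.8 yaw -0.50 deg  ax -55.8 52.7
```

Continue this stroke a little, to shorten the bevel-crossing stroke.

>>> step_arm:
  steps:
    - [0,4,2.2,0]
    - [0,5,2.5,0]
    - [0,5,2.6,0]
    - [0,3,2.2,0]
    - [0,0,1,0]
    - [0,0,0,0]
    - [0,0,-3,0]

```text
time: 6.65
tool_pos: [0.4781, -0.1067, 0.0724]
tool_rot: [-0.001, 0.094, 0.995, -0.008]
contact_force: [-0.7, -0.2, -0.5]
gripper_width: -0.001
```

```bash
python3 -c "
from h import *
togo(TIN,.0755);print(state()['contact_force']);tin('scene',-.075)"
```

```text
t 6.65 tcp mat xy 1.1 -43.6 z 0.0724 togo mm [  1.3 -80.3  -1.9] turn -0.34 tilt [-0.003 -0.015 -1.   ]
[-0.72174525 -0.1557042  -0.54016065]
scene 2048 tin mat y -71.4 z 36.8 yaw -0.64 deg  ax -55.8 52.5
```

>>> step_arm:
  steps:
    - [0,0,-15,0]
    - [0,0,-6,0]
    - [1,-20,0,0]
    - [0,-25,0,0]
    - [0,-9,3,0]
    - [0,0,8,0]
    - [0,0,5,0]

```text
time: 7.4
tool_pos: [0.4679, -0.1613, 0.0788]
tool_rot: [0.001, 0.095, 0.995, -0.008]
contact_force: [-0.2, 0.3, -0.3]
gripper_width: -0.001
```

```bash
python3 -c "
from h import *
tin('scene',-.07);togo(MAT-.0967*MY,.071);print(state()['contact_force'])"
```

```text
scene 1812 tin mat y -71.4 z 36.9 yaw -0.51 deg  ax -55.8 52.5
t 7.45 tcp mat xy 0.4 -98.9 z 0.0779 togo mm [0.5 2.3 6.9] turn -0.34 tilt [-0.001 -0.016 -1.   ]
[-0.43043777 -0.62973446 -0.29327564]
```

>>> step_arm:
  steps:
    - [0,2,4,0]
    - [0,0,3,0]
    - [0,0,2,0]
    - [0,0,1.5,0]

```text
time: 7.85
tool_pos: [0.4678, -0.1592, 0.0692]
tool_rot: [-0.002, 0.092, 0.996, -0.01]
contact_force: [-6.8, -1.8, 10.1]
gripper_width: -0.001
```

```bash
python3 -c "
from h import *
togo(MAT-.0967*MY,.071);print(state()['contact_force'])"
```

```text
t 7.85 tcp mat xy 0.5 -97.1 z 0.0692 togo mm [ 0.5  0.4 -1.9] turn -0.09 tilt [-0.005 -0.02  -1.   ]
[-6.78918909 -1.77064457 10.1231102 ]
```

>>> step_arm:
  steps:
    - [0,3,0.3,0]
    - [0,5,-0.2,0]
    - [0,5.5,0,0]
    - [0,5.5,0.3,0]
    - [0,6,0.5,0]
    - [0,6,0.8,0]

```text
time: 8.45
tool_pos: [0.4726, -0.1312, 0.0752]
tool_rot: [-0.006, 0.09, 0.996, -0.016]
contact_force: [-7.6, -1.1, 12.4]
gripper_width: -0.003
```

```bash
python3 -c "
from h import *
togo(MAT-.0967*MY,.071);print(state()['contact_force']);tin('scene',-.06)"
```

```text
t 8.45 tcp mat xy 0.1 -68.8 z 0.0752 togo mm [  0.2 -27.8   5.1] turn 0.21 tilt [-0.015 -0.032 -0.999]
[-7.64739437 -1.06273849 12.43172427]
scene 1863 tin mat y -57.5 z 37.6 yaw -0.64 deg  ax -56.2 52.8
```

>>> step_arm:
  steps:
    - [0,6,0.8,0]
    - [0,6,0.8,0]
    - [0,6,1,0]
    - [0,6,1.2,0]
    - [0,6,1.4,0]
    - [0,6,1.5,0]
    - [0,6,1.7,0]

```text
time: 9.2
tool_pos: [0.4803, -0.0882, 0.0768]
tool_rot: [-0.01, 0.087, 0.996, -0.02]
contact_force: [-5.5, 1.5, 10.9]
gripper_width: 0.001
```

```bash
python3 -c "
from h import *
togo(MAT-.0967*MY,.071);print(state()['contact_force']);tin('scene',-.04)"
```

```text
t 9.2 tcp mat xy -0.2 -25.1 z 0.0768 togo mm [  0.4 -71.3   8.7] turn 0.54 tilt [-0.024 -0.037 -0.999]
[-5.46941796  1.52678381 10.87017183]
scene 1920 tin mat y -35.0 z 38.9 yaw -0.41 deg  ax -56.0 52.2
```

>>> step_arm:
  steps:
    - [0,6,1.7,0]
    - [0,6,1.9,0]
    - [0,5.5,2.2,0]
    - [0,5,2.4,0]
    - [0,5,2.5,0]
    - [0,3,2.1,0]
    - [0,1,1.5,0]
    - [0,0,0.5,0]

```text
time: 10.05
tool_pos: [0.487, -0.0494, 0.0707]
tool_rot: [-0.013, 0.084, 0.996, -0.017]
contact_force: [-2.3, 1.2, 1.9]
gripper_width: -0.001
```

```bash
python3 -c "
from h import *
togo(MAT-.0967*MY,.071);print(state()['contact_force']);tin('scene',-.02)"
```

```text
t 10.05 tcp mat xy -0.6 14.4 z 0.0707 togo mm [   1.1 -111.     3.7] turn 0.91 tilt [-0.028 -0.031 -0.999]
[-2.29954248  1.15454124  1.94688939]
scene 1908 tin mat y -13.8 z 38.7 yaw -0.47 deg  ax -55.9 52.1
```

>>> step_arm:
  steps:
    - [0,0,-3,0]
    - [0,0,-15,0]
    - [0,0,-6,0]
    - [0,-18,0,-0.9]
    - [0,-18,0,0]
    - [0,-9,4,0]
    - [0,0,6,0]
    - [0,0,4,0]

```text
time: 10.9
tool_pos: [0.4823, -0.0949, 0.0864]
tool_rot: [-0.009, 0.075, 0.997, -0.017]
contact_force: [0.6, 0.1, 0.6]
gripper_width: 0.001
```

```bash
python3 -c "
from h import *
tin('scene',-.014);togo(MAT-.030*MY,.075);print(state()['contact_force'])"
```

```text
scene 1791 tin mat y -13.9 z 38.8 yaw -0.51 deg  ax -56.2 52.1
t 10.95 tcp mat xy 2.6 -31.2 z 0.0856 togo mm [ 2.3  1.6 10.6] turn 1.92 tilt [-0.022 -0.033 -0.999]
[ 0.31962001 -0.0786148  -0.50336775]
```

>>> step_arm:
  steps:
    - [1,1,4,1.9]
    - [0,0,3,0]
    - [0,0,2,0]
    - [0,0,1.5,0]

```text
time: 11.35
tool_pos: [0.4808, -0.0929, 0.0755]
tool_rot: [-0.011, 0.09, 0.996, -0.018]
contact_force: [-6.2, -1.0, 14.1]
gripper_width: -0.002
```

```bash
python3 -c "
from h import *
togo(MAT-.030*MY,.075);print(state()['contact_force'])"
```

```text
t 11.35 tcp mat xy 1.2 -29.6 z 0.0755 togo mm [ 1.2 -0.4  0.6] turn 0.18 tilt [-0.025 -0.034 -0.999]
[-6.1775153  -1.01249234 14.12032744]
```

Contact. Final stroke: about 28 mm of finger travel.

>>> step_arm:
  steps:
    - [0,3,0.8,0]
    - [0,5,0.8,0]
    - [0,5.5,1,0]
    - [0,5.5,1.2,0]
    - [0,5,1.3,0]
    - [0,3,1.3,0]
    - [0,1,1,0]

```text
time: 12.05
tool_pos: [0.4856, -0.0653, 0.0775]
tool_rot: [-0.015, 0.086, 0.996, -0.021]
contact_force: [-3.4, 0.9, 5.1]
gripper_width: 0.001
```

```bash
python3 -c "
from h import *
togo(MAT-.030*MY,.071);print(state()['contact_force']);tin('scene',0)"
```

```text
t 12.05 tcp mat xy 0.9 -1.6 z 0.0775 togo mm [  1.  -28.1   7.7] turn 0.63 tilt [-0.034 -0.038 -0.999]
[-3.37760993  0.90699975  5.10071505]
scene 1798 tin mat y 0.1 z 38.7 yaw -0.62 deg  ax -56.4 52.3
```

Tin is at mat y = 0.1 mm. Settle, then lift away.

>>> step_arm:
  steps:
    - [0,0,0,0]
    - [0,0,0,0]
    - [0,0,-3,0]
    - [0,0,-15,0]
    - [0,0,-35,0]
    - [0,0,-45,0]
    - [30,0,-45,0]
    - [40,0,-30,0]

```text
time: 12.9
tool_pos: [0.4238, -0.0461, 0.2517]
tool_rot: [-0.021, 0.085, 0.996, -0.019]
contact_force: [-0.2, -0.4, 1.4]
gripper_width: 0.002
```

>>> step_arm:
  steps:
    - [40,-30,-10,0]
    - [30,-40,0,0]
    - [0,-40,0,0]
    - [0,-40,0,0]
    - [0,-40,0,0]
    - [0,0,0,0]
    - [0,0,0,0]

```text
time: 13.6
tool_pos: [0.3215, -0.225, 0.2913]
tool_rot: [-0.007, 0.083, 0.996, -0.026]
contact_force: [-0.3, 0.2, 0.8]
gripper_width: -0.003
```

```bash
python3 -c "
from h import *
s=state();print(s['time'],s['tool_pos'],s['contact_force'])
tin('scene',0,'send.png');tin('top',0,'tend.png')
for l in('jam_jar_mid','salt_shaker_mid','tuna_tin_mid'):
    print(l,[b['box'] for b in boxes_of('scene',l)[:1]],[b['box'] for b in boxes_of('top',l)[:1]])
a=cv2.imread('pics/tend.png');b=cv2.imread('pics/send.png')
cv2.imwrite('pics/end.png',np.hstack([cv2.resize(a[140:320,220:400],(400,400)),cv2.resize(b[150:330,230:410],(400,400))]))"
```

```text
13.6 [ 0.32149265 -0.2250094   0.29131201] [-0.27733423  0.18524633  0.77763324]
scene 1867 tin mat y 0.4 z 38.7 yaw -0.61 deg  ax -56.0 52.4
top 1414 tin mat y 1.5 z 39.5 yaw -0.53 deg  ax -55.4 52.6
jam_jar_mid [[254.0, 201.9, 29.4, 45.0]] [[256.3, 242.4, 28.9, 30.9]]
salt_shaker_mid [[393.0, 228.2, 16.4, 39.6]] [[381.0, 191.4, 21.5, 24.2]]
tuna_tin_mid [[345.8, 203.1, 36.1, 39.6]] [[309.5, 165.6, 35.1, 39.4]]
```

View pics/end.png

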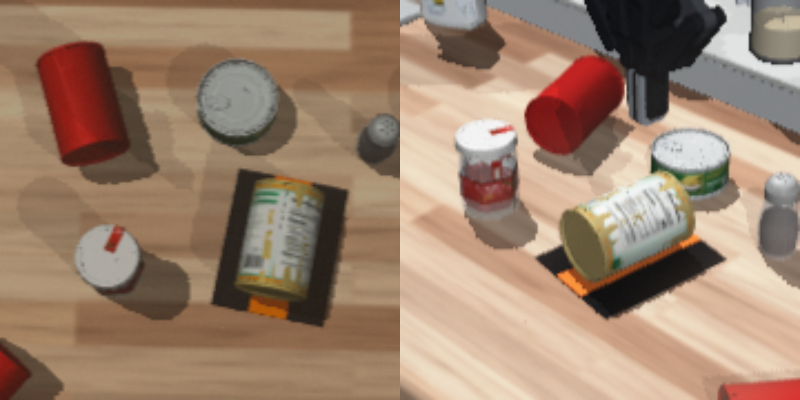

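The left (top) view shows the tin at (283,238) lying along the orange stripe, with stripe visible at both ends. The jar, shaker and flat tin are standing, and the hand is clear.

```bash
python3 -c "
from h import *
tin('scene',0);print(job_done())"
```

```text
scene 1866 tin mat y 0.2 z 38.7 yaw -0.43 deg  ax -56.1 52.2
the job is handed in; nothing more can be done
None
```

The tall tin is lying lengthwise on the orange stripe, and I handed the job in at about 14 s. I rolled it about 124 mm from the worktop in three gentle strokes, with shut fingertips on its upper part and about 10–14 N at the readings taken. It was at rest each time I lifted the fingers.

- **Rolling:** wherever I measured during the strokes, the fingertip travelled about twice as far as the tin, which means it rolled and did not slide.
- **Final position:** the last scene check put the tin 0.2 mm from the stripe's middle and about 0.5° off its direction. Its height matches resting on the mat. Before hand-in the two cameras differed by about 1 mm (0.4 mm scene, 1.5 mm top).
- **Hand and other objects:** the hand was clear of everything at hand-in. The jam jar, salt shaker and flat tin are standing in the last picture. Their detector boxes shifted by up to about 4 pixels from the first look. I take that as detector noise, since no fingertip path came near them, but I did not re-measure their positions.

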